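# Lock the hub stand

### The arm

A 6-joint arm with a two-finger parallel gripper is mounted at the origin on the work surface. World frame = base frame: x ahead of the robot, y to its left, z up, the work surface at z = 0. Lengths are in m, angles in rad, forces in N, time in s.
With the tool pointing down it reaches from about 0.35 to 0.775 m from the base axis. Payload 5.5 kg.
Tool frame: the origin (TCP) lies on the centre line of the jaws, within the pads' length; the fingertips stand manip.tip_extent ahead of it and the grasp point (between the pads) lies 3 mm ahead of it (manip.tip_extent is the distance from the TCP to the fingertips, in m); z points along the fingers, x is the direction in which the jaws open and shut, and the axes are right-handed (so a half turn about z gives the same grasp; the last joint's range is limited). The gripper opens to 85 mm and grips with 20 to 120 N. Pads are 22 mm wide; open, the fingers measure 114 mm over their backs; the gripper's body (76 mm by 85 mm) begins 54 mm behind the grasp point. The pads swing forward as they close: fully open they stand 13 mm farther back than shut.
Start: joints at [1.208, 0.313, 0.046, 1.304, 0, 1.431], TCP at [0.127, 0.561, 0.253] pointing down, gripper open.
Joint ranges: [-2.76, 2.76], [-0.86, 1.69], [-1.03, 1.26], [-2.2, 2.34], [-1.47, 1.5], [-3.14, 3.14]. Speed limits (rad/s): [2.57, 2.57, 3.14, 3.14, 3.14, 3.14].

### API

Orientations are given as a 3x3 rotation matrix whose columns are the frame's x, y, z axes.
In Python, from bench import manip gives the robot as it stands.
- The arm moves only by the tool servo_tool, never from a script. Its argument "rows" is a list of rows, each an object with "delta_pos": the shift along the tool's x, y, z in mm, a list of three; "rot": the turn, a rotation vector about the tool's x, y, z in degrees, a list of three; "claw": the gripper command: -1 is fully open, 1 is shut, values between are in proportion. In form: [{"delta_pos": [tx, ty, tz], "rot": [ax, ay, az], "claw": claw}, ...]. A call has 1 to 12 rows; each row shifts and turns the commanded pose from where the row before left it, along the tool's axes as they then stand; what a row does not reach is not made up. A row lasts 1/8 s, in which the tool goes at most 62.5 mm and 10.7 degrees, less where a joint would pass 70% of its speed; a pose out of reach is approached as far as the arm can. A call is refused whole if a number of a shift passes 62.5 or a number of a turn 10.7, either way. A call with a gripper value outside its range is refused whole. The fingers move at their own pace and stop on an object; the grip force is fixed at half the most. Time passes only in rows, so rows that do not move let the fingers close. It gives the time, the measured TCP pose, the force and the opening at its end, in the units of the state.
- manip.get_state(): the state, without advancing time (a new reading comes with each control period).
- manip.grab_frame(name): name is "scene" or "top" or "wrist"; returns the picture (480x640x3 uint8, red, green, blue); there is no depth.
- manip.get_calibration(name): a dict with "K" (3x3 intrinsics, pixels), "dist_coeffs" ([k1, k2, p1, p2, k3] as OpenCV has them; the pictures are not rectified), "position" and "orientation" of the camera in the world; the wrist camera has in their place "tool_from_camera" (4x4, takes a point from camera to tool coordinates, whose origin is the TCP and whose axes are the tool frame's). Camera axes: x right, y up, looking along -z (the intrinsics and any distortion apply to the point x, -y, -z); pixel columns grow to the right and rows downward; lengths in m; the calibration is good to about 2 mm. A picture is of the moment at which its call begins: read the wrist's pose just before it. get_calibration takes no time and is no camera call.
- manip.sign_off(): hands the job in, once; it reports no verdict.
Trained networks look in the newest picture that a camera, given by its name, has taken for a name from the list of things; names that differ only in an ending like _2 or _b are one class to them, and where a whole thing is asked for, a point or a joint stands for the part that bears it (a point fixed in the world has none). Each returns a list of dicts, best first, with "confidence" (0 to 1); they miss things now and then, are a little off and sometimes report something else, mostly with a low value. They report only what shows in the picture. A call takes as long as a camera call. They do not tell look-alikes from the thing itself.
- manip.spot_in(camera, thing): "xyz" ([x, y, z] in m, in world coordinates, good to about 4 mm: the middle of the surface that is visible of it).
- manip.regions_of(camera, thing): "mask" (480x640 bool, what is visible of it).
The state is a dict: "time_s": time; "q": joint angles; "qd": joint speeds; "tau": joint torques, N m; "tool_pos": TCP position; "eef_rot": TCP orientation; "wrist_force": force on the tool from outside, world axes, zero at the start; "moment": the same for the moment, N m; "opening": finger opening in m.
Only numpy, scipy, OpenCV 4.12 (cv2) and the standard library are available. Lean on these libraries where they do the work, as an engineer would, in place of code of your own. Each camera call takes 0.05 s, during which the arm holds its last target.

### The job

Lock the hub stand on the counter: with your fingertips push the peg on the round disc so that the disc turns until its slot faces the sliding bar, then push the bar by its upright plate into the slot until it is fully home against the slot's bottom. Do not lift the bar, and leave the crank arm, the cog and the tire lever where they lie.

Things in the scene. Friction and masses are not known exactly. Their poses are not given: they have to be found in the camera images.
- stand: Dark steel bench stand, fixed. Origin on the counter. Base 150 x 150 x 12 mm centred at (0,-85) mm under the disc (upright axis at x=0, y=-85); a tongue 70 wide, 12 thick runs on to y=+215 under the bar. The bar lies along y at x=0 and slides to -y into the disc. Its guide (45 mm wide, top 35 mm above the counter) spans y=+7 to +55. Elsewhere the stand is under 18 mm high.
- disc (a joint): Turn of the slotted disc about its upright axis, rad, counter-clockwise from above positive. 0 (or 2 pi) = slot faces straight at the bar. Turns all the way round both ways, stays where it is left; pushing the peg takes about 2.5 N. The bar's tapered nose enters if the slot is within about 0.1 rad.
- peg (a point): Half-way up the round upright peg (14 mm diameter, 36 mm tall, top 60 mm above the counter) on the disc, 48 mm from its axis, opposite the slot. The disc is bright steel, 130 mm across, 12 mm thick, top 24.5 mm above the counter; at its centre a dark boss (52 mm across, top 29.5 mm above the counter) and a 12 mm stub (top 34 mm above the counter).
- slot_mouth (a point): Middle of the mouth of the disc's only slot, at its rim, 65 mm from the axis, half-way through the thickness. The slot is 24 mm wide, 30 mm deep, parallel-sided and open above; the point's x points outward along the slot.
- slot_end (a point): Middle of the slot's bottom, 35 mm from the disc's axis, half-way through the thickness; x points outward along the slot, z up.
- gate (a point): Fixed point of the stand where the bar's centre line crosses the disc's rim; slot_mouth lies here when the disc is lined up.
- bar: Loose flat steel bar, 400 g, held down by its guide. Origin at the middle of the nose tip, on the underside, 12 mm above the counter; it runs 122 mm back along its +y, 16 wide, 12 thick, the first 12 mm tapering to 8 wide. Starts with the tip 8 to 21 mm short of the disc's rim; slides with 2 to 4 N; home, the tip touches the slot's bottom (38 to 51 mm of travel).
- bar_plate (a point): Middle of the outer face (away from the disc) of the upright plate at the bar's tail: 40 mm wide, 10 mm thick, its top 60 mm above the counter. The point is 36 mm above the counter and 122 mm behind the nose tip. Push here, towards the disc.
- crank_arm: Bystander: loose aluminium crank arm, 182 mm long (along its x), 36 mm wide, 18 mm high, origin under its middle.
- cog: Bystander: loose black steel freewheel cog lying flat, 74 mm across, 7 mm thick, origin under its centre.
- tire_lever: Bystander: loose yellow plastic tire lever, about 122 mm long (along its x), 16 mm wide, up to 13 mm high, origin under its handle's middle.
Things that resemble listed ones, but are neither listed nor needed, are in the scene too. Several things have the shape of the bar; the one meant has the colours described above.

How it is judged:
By the outcome, as a careful person would: the job done as asked, in the order asked, and still so for the second after the job is handed in, with the robot touching nothing.
It also fails if it takes over 51 s, if anything falls off the work surface, if the arm or the gripper's body presses on something with over 40 N, if the wrist force passes 120 N, or if a joint passes its speed limit or range.

## Working session

There is one attempt and no reset: what is moved stays moved. The work goes in short steps, Python scripts to look and compute and a tool call to move; the robot and the scene stay as the last step left them, time stands still between calls to the robot, and variables do not carry over. Pictures are saved under pics/ and viewed, and the job is handed in when it is done.

Besides the shell and the picture viewer there is one more tool, called in YAML: its name, and indented under it one key for each argument. servo_tool: Moves the arm, as the interface text tells. Its arguments: {"type":"object","properties":{"rows":{"type":"array","items":{"type":"object","properties":{"delta_pos":{"type":"array","items":{"type":"number"}},"rot":{"type":"array","items":{"type":"number"}},"claw":{"type":"number"}}}}},"required":["rows"]}

```bash
ls; mkdir -p pics
python3 - <<'E'
from bench import manip
import cv2
for n in ["scene","top"]:
    im=manip.grab_frame(n); cv2.imwrite(f"pics/{n}0.png",im[:,:,::-1])
    c=manip.get_calibration(n); print(n,c)
    for t in ["stand","peg","slot_mouth","slot_end","bar","bar_plate","disc"]:
        try: print(t,[(d["xyz"],round(d["confidence"],2)) for d in manip.spot_in(n,t)])
        except Exception as e: print(t,e)
print(manip.tip_extent, manip.get_state())
E
```

```text
pics
scene {'K': array([[447.35476225,   0.        , 319.35911235],
       [  0.        , 447.35476225, 238.66144856],
       [  0.        ,   0.        ,   1.        ]]), 'dist_coeffs': array([-0.06344833,  0.        ,  0.        ,  0.        ,  0.        ]), 'position': array([1.06864483, 0.15305445, 0.61626382]), 'orientation': array([[-0.16854221, -0.73565745,  0.65605002],
       [ 0.98555492, -0.11457326,  0.12471752],
       [-0.01658358,  0.6675935 ,  0.74434126]])}
stand [([0.5973, -0.0555, 0.0134], 0.66)]
peg [([0.595, -0.0995, 0.0225], 0.68)]
slot_mouth [([0.5949, -0.107, 0.0224], 0.73)]
slot_end [([0.5985, -0.1019, 0.0255], 0.84)]
bar [([0.5816, 0.0624, 0.0277], 0.89), ([0.4338, -0.0455, 0.0182], 0.8), ([0.8303, 0.1044, 0.0149], 0.64)]
bar_plate [([0.4298, -0.0464, 0.0162], 0.89), ([0.8317, 0.1075, 0.0146], 0.85), ([0.586, 0.0661, 0.0203], 0.6)]
disc [([0.6002, -0.1045, 0.0262], 0.96), ([0.7156, -0.1084, 0.0026], 0.5)]
top {'K': array([[454.58390942,   0.        , 317.65996078],
       [  0.        , 454.58390942, 232.93669031],
       [  0.        ,   0.        ,   1.   
[... 813 characters left out ...]
4.61245852e-02, 1.30356869e+00,
       6.18310215e-06, 1.43125448e+00]), 'qd': array([-0.00034019, -0.00110976, -0.00130826,  0.00124745, -0.00142398,
        0.00028487]), 'tau': array([-1.34091417e-03, -4.80393219e+01,  2.98791218e+01, -2.46446780e-04,
       -2.38424736e-04, -1.20869512e-06]), 'tool_pos': array([0.12708348, 0.56084513, 0.25334365]), 'eef_rot': array([[ 2.21018841e-01,  9.75269536e-01,  5.46501344e-05],
       [ 9.75269523e-01, -2.21018848e-01,  1.61580703e-04],
       [ 1.69663447e-04,  1.75862307e-05, -9.99999985e-01]]), 'wrist_force': array([ 1.07055653,  0.43645744, -0.70623751]), 'moment': array([ 0.00605983, -0.0617449 , -0.05654407]), 'opening': 0.08521606853494258}
```

View pics/scene0.png

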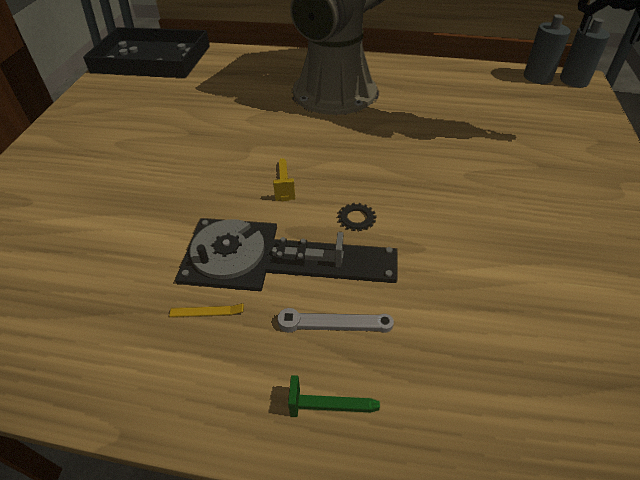

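View pics/top0.png

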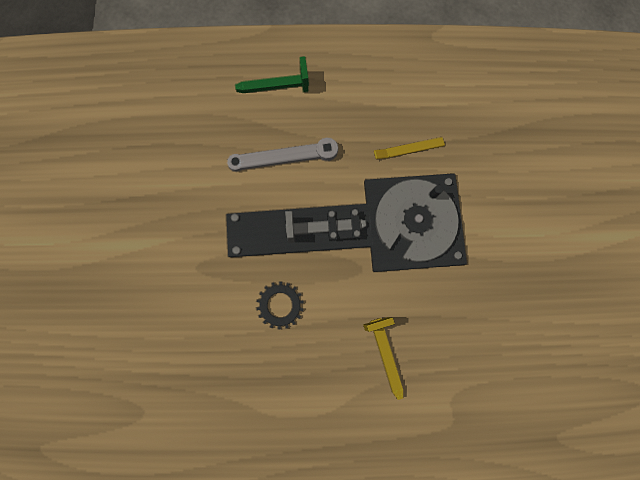

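The steel bar in its guide is at scene (318,252) and top (320,225). The look-alikes are the green bar at scene (335,402) / top (272,83), and the yellow one at scene (284,182) / top (388,360). The steel one fits the description. The disc is at top (419,219), with its peg near (437,190) and its slot near (399,247). I'll check this in a close crop.

Run:
```python
import cv2
t=cv2.imread("pics/top0.png")[165:280,220:475]; cv2.imwrite("pics/topc.png",cv2.resize(t,None,fx=3.1,fy=3.1,interpolation=cv2.INTER_CUBIC))
t=cv2.imread("pics/scene0.png")[200:300,170:410]; cv2.imwrite("pics/scenec.png",cv2.resize(t,None,fx=3.3,fy=3.3,interpolation=cv2.INTER_CUBIC))
```

```text
(no output)
```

View pics/topc.png

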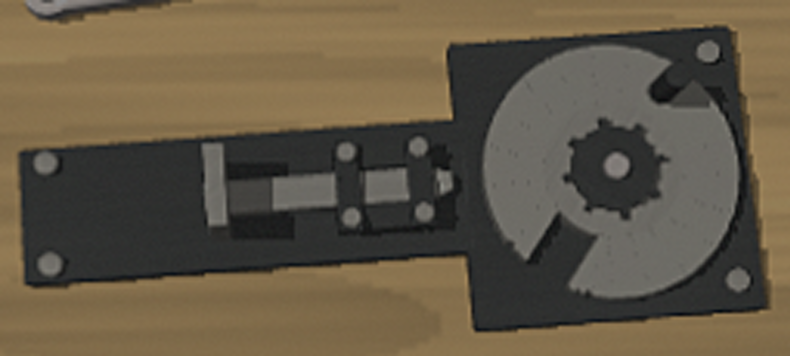

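View pics/scenec.png

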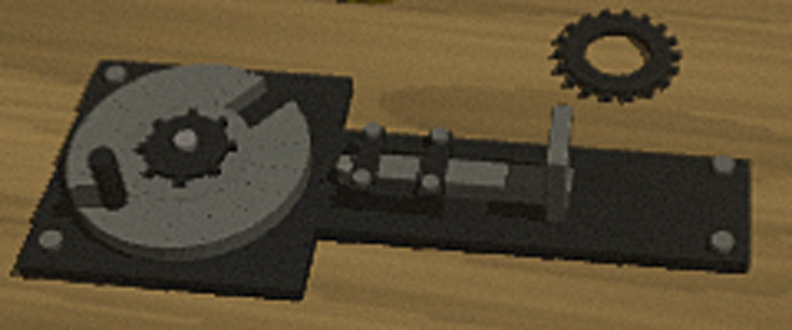

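```bash
cat > h.py <<'E'
import numpy as np, cv2
from scipy.optimize import least_squares
from bench import manip
F=np.diag([1,-1,-1.])
def proj(c,P,pos=None,R=None):
    pos=c["position"] if pos is None else pos; R=c["orientation"] if R is None else R
    pc=(np.asarray(P,float).reshape(-1,3)-pos)@R@F
    return cv2.projectPoints(pc,np.zeros(3),np.zeros(3),c["K"],np.array(c["dist_coeffs"]))[0].reshape(-1,2)
def back(c,uv,z,pos=None,R=None):
    pos=c["position"] if pos is None else pos; R=c["orientation"] if R is None else R
    n=cv2.undistortPoints(np.array(uv,float).reshape(-1,1,2),c["K"],np.array(c["dist_coeffs"])).reshape(-1,2)
    d=np.c_[n,np.ones(len(n))]@F@R.T
    return pos+d*((z-pos[2])/d[:,2])[:,None]
def s2w(p,P):
    P=np.asarray(P,float).reshape(-1,3); c,s=np.cos(p[2]),np.sin(p[2])
    return np.c_[p[0]+c*P[:,0]-s*P[:,1],p[1]+s*P[:,0]+c*P[:,1],P[:,2]]
def w2s(p,P):
    P=np.asarray(P,float).reshape(-1,3); c,s=np.cos(p[2]),np.sin(p[2]); d=P-[p[0],p[1],0]
    return np.c_[c*d[:,0]+s*d[:,1],-s*d[:,0]+c*d[:,1],d[:,2]]
E
cat > fit.py <<'E'
from h import *
C=np.array([[75,-10,12],[75,-160,12],[-75,-160,12],[-75,-10,12],[35,215,12],[-35,215,12]])/1000
ut=np.array([[448,45],[732,27],[768,307],[477,330],[20,153],[25,287]])/3.1+[220,165]
us=np.array([[303,298],[15,275],[100,60],[352,78],[748,271],[750,160]])/3.3+[170,200]
ct,cs=manip.get_calibration("top"),manip.get_calibration("scene")
ft=lambda p:(proj(ct,s2w(p,C))-ut).ravel(); fs=lambda p:(proj(cs,s2w(p,C))-us).ravel()
for n,f in [("top",ft),("scene",fs),("both",lambda p:np.r_[ft(p),fs(p)])]:
    r=least_squares(f,[.59,-.02,0]); p=r.x; print(n,p,np.round(r.fun,1))
    for nm,c,l in [("top",ct,dict(hub=(617,165,34),pegtop=(675,73,60),slota=(535,262,24),slotb=(572,290,24),slotc=(560,213,24),slotd=(597,236,24),plate1=(212,143,60),plate2=(214,228,60))),
      ("scene",cs,dict(hub=(185,138,34),pegtop=(99,153,60),slota=(265,82,24),slotb=(297,100,24),slotc=(226,103,24),slotd=(243,121,24),plate1=(562,104,60)))]:
        for k,(u,v,z) in l.items():
            uv=np.array([u,v])/3.1+[220,165] if nm=="top" else np.array([u,v])/3.3+[170,200]
            w=back(c,uv,z/1000)[0]; s=w2s(p,w)[0]*1000; print(" ",nm,k,np.round(w,4),np.round(s,1), np.round(np.degrees(np.arctan2(s[1]+85,s[0])),1))
E
python3 fit.py
```

```text
top [ 0.57996931 -0.02292699  0.05880555] [ 0.3 -0.3 -0.3 -0.7  0.5  0.4  0.3  0.8 -0.6 -0.5 -0.2  0.2]
  top hub [ 0.5855 -0.1071  0.034 ] [  0.6 -84.4  34. ] 46.4
  top pegtop [ 0.6254 -0.1319  0.06  ] [  38.9 -111.5   60. ] -34.3
  top slota [ 0.5391 -0.0655  0.024 ] [-43.3 -40.1  24. ] 134.0
  top slotb [ 0.5247 -0.0833  0.024 ] [-58.7 -57.   24. ] 154.5
  top slotc [ 0.5635 -0.0793  0.024 ] [-19.7 -55.3  24. ] 123.6
  top slotd [ 0.5515 -0.0974  0.024 ] [-32.8 -72.6  24. ] 159.3
  top plate1 [0.5941 0.0926 0.06  ] [ 20.9 114.5  60. ] 84.0
  top plate2 [0.5532 0.092  0.06  ] [-20.  116.3  60. ] 95.7
  scene hub [ 0.5879 -0.1047  0.034 ] [  3.1 -82.1  34. ] 43.2
  scene pegtop [ 0.6259 -0.1334  0.06  ] [  39.3 -112.9   60. ] -35.4
  scene slota [ 0.5325 -0.0774  0.024 ] [-50.5 -51.6  24. ] 146.6
  scene slotb [ 0.5431 -0.0562  0.024 ] [-38.7 -31.   24. ] 125.7
  scene slotc [ 0.5513 -0.0945  0.024 ] [-32.8 -69.7  24. ] 155.0
  scene slotd [ 0.5628 -0.0814  0.024 ] [-20.6 -57.4  24. ] 126.6
  scene plate1 [0.5569 0.0922 0.06  ] [-16.3 116.2  60. ] 94.6
scene [ 0.5872585  -0.0189052
[... 1476 characters left out ...]
slotc [ 0.5635 -0.0793  0.024 ] [-22.2 -56.7  24. ] 128.0
  top slotd [ 0.5515 -0.0974  0.024 ] [-35.2 -74.   24. ] 162.6
  top plate1 [0.5941 0.0926 0.06  ] [ 18.4 113.2  60. ] 84.7
  top plate2 [0.5532 0.092  0.06  ] [-22.5 115.   60. ] 96.4
  scene hub [ 0.5879 -0.1047  0.034 ] [  0.7 -83.4  34. ] 65.8
  scene pegtop [ 0.6259 -0.1334  0.06  ] [  36.9 -114.3   60. ] -38.4
  scene slota [ 0.5325 -0.0774  0.024 ] [-53. -53.  24.] 148.9
  scene slotb [ 0.5431 -0.0562  0.024 ] [-41.2 -32.4  24. ] 128.1
  scene slotc [ 0.5513 -0.0945  0.024 ] [-35.2 -71.1  24. ] 158.5
  scene slotd [ 0.5628 -0.0814  0.024 ] [-23.  -58.7  24. ] 131.2
  scene plate1 [0.5569 0.0922 0.06  ] [-18.8 114.9  60. ] 95.4
```

servo_tool:
  rows:
    - {"delta_pos": [0, 0, 0], "rot": [0, 0, 10.56], "claw": 1}
    - {"delta_pos": [0, 0, 0], "rot": [0, 0, 10.56], "claw": 1}
    - {"delta_pos": [0, 0, 0], "rot": [0, 0, 10.56], "claw": 1}
    - {"delta_pos": [0, 0, 0], "rot": [0, 0, 10.56], "claw": 1}
    - {"delta_pos": [0, 0, 0], "rot": [0, 0, 10.56], "claw": 1}
    - {"delta_pos": [0, 0, 0], "rot": [0, 0, 10.56], "claw": 1}
    - {"delta_pos": [0, 0, 0], "rot": [0, 0, 10.56], "claw": 1}
    - {"delta_pos": [0, 0, 0], "rot": [0, 0, 0], "claw": 1}

```text
time_s: 1.8
tool_pos: [0.1271, 0.5608, 0.2533]
eef_rot: [[0.998, 0.06, 0.0], [0.06, -0.998, 0.0], [0.0, -0.0, -1.0]]
wrist_force: [-0.1, -0.5, 0.3]
opening: 0.0001
```

Run:
```python
from h import *
s=manip.get_state(); p=[.581,-.0225,.0585]
print(s["q"],s["tool_pos"],w2s(p,s["tool_pos"])*1000); print(np.round(s["eef_rot"],3))
t=s2w(p,[[.0,-.06,.25],[.06,-.105,.25]]); print(t, (t-s["tool_pos"])@s["eef_rot"]*1000)
c=manip.get_calibration("wrist"); print(np.round(c["tool_from_camera"],4),c["K"])
```

```text
[ 1.20836293e+00  3.13202316e-01  4.60978816e-02  1.30359786e+00
 -1.51392180e-05  2.71936433e+00] [0.1270986  0.56081605 0.253321  ] [[-419.0204062   608.85629982  253.32099565]]
[[ 0.998  0.06   0.   ]
 [ 0.06  -0.998  0.   ]
 [ 0.    -0.    -1.   ]]
[[ 0.584508   -0.08239736  0.25      ]
 [ 0.64703636 -0.12381238  0.25      ]] [[418.15376106 669.39860334   3.28961956]
 [478.095439   714.47626128   3.2891703 ]]
[[ 1.000e+00 -1.400e-03  6.000e-04  0.000e+00]
 [-1.200e-03 -9.609e-01 -2.768e-01 -6.980e-02]
 [ 9.000e-04  2.768e-01 -9.609e-01 -1.198e-01]
 [ 0.000e+00  0.000e+00  0.000e+00  1.000e+00]] [[358.2089388    0.         316.67968836]
 [  0.         358.2089388  238.7851378 ]
 [  0.           0.           1.        ]]
```

servo_tool:
  rows:
    - {"delta_pos": [34, 49, 0], "rot": [0, 0, 0], "claw": 1}
    - {"delta_pos": [34, 49, 0], "rot": [0, 0, 0], "claw": 1}
    - {"delta_pos": [34, 49, 0], "rot": [0, 0, 0], "claw": 1}
    - {"delta_pos": [34, 49, 0], "rot": [0, 0, 0], "claw": 1}
    - {"delta_pos": [34, 49, 0], "rot": [0, 0, 0], "claw": 1}
    - {"delta_pos": [34, 49, 0], "rot": [0, 0, 0], "claw": 1}
    - {"delta_pos": [34, 49, 0], "rot": [0, 0, 0], "claw": 1}
    - {"delta_pos": [34, 49, 0], "rot": [0, 0, 0], "claw": 1}
    - {"delta_pos": [34, 49, 0], "rot": [0, 0, 0], "claw": 1}
    - {"delta_pos": [34, 49, 0], "rot": [0, 0, 0], "claw": 1}
    - {"delta_pos": [34, 49, 0], "rot": [0, 0, 0], "claw": 1}
    - {"delta_pos": [34, 49, 0], "rot": [0, 0, 0], "claw": 1}

```text
time_s: 3.3
tool_pos: [0.5695, -0.0044, 0.2535]
eef_rot: [[0.998, 0.062, 0.001], [0.062, -0.998, 0.0], [0.001, -0.0, -1.0]]
wrist_force: [0.4, 0.9, 0.5]
opening: -0.0
```

servo_tool:
  rows:
    - {"delta_pos": [20, 45, 0], "rot": [0, 0, 0], "claw": 1}
    - {"delta_pos": [0, 0, 0], "rot": [0, 0, 0], "claw": 1}
    - {"delta_pos": [0, 0, 0], "rot": [0, 0, 0], "claw": 1}

```text
time_s: 3.68
tool_pos: [0.5905, -0.0462, 0.2529]
eef_rot: [[0.998, 0.059, -0.001], [0.059, -0.998, 0.001], [-0.001, -0.001, -1.0]]
wrist_force: [-0.3, 0.6, 0.1]
opening: -0.0007
```

```bash
cat > w.py <<'E'
from h import *
def wristpose():
    s=manip.get_state(); T=manip.get_calibration("wrist")["tool_from_camera"]
    R=s["eef_rot"]; return s["tool_pos"]+R@T[:3,3], R@T[:3,:3], s
E
python3 - <<'E'
from w import *
pos,R,s=wristpose(); im=manip.grab_frame("wrist"); cv2.imwrite("pics/w1.png",im[:,:,::-1])
np.savez("w1.npz",pos=pos,R=R); print(s["tool_pos"],w2s([.581,-.0225,.0585],s["tool_pos"]))
E
```

```text
[ 0.59051866 -0.04624418  0.25294814] [[ 0.00811413 -0.02426009  0.25294814]]
```

View pics/w1.png

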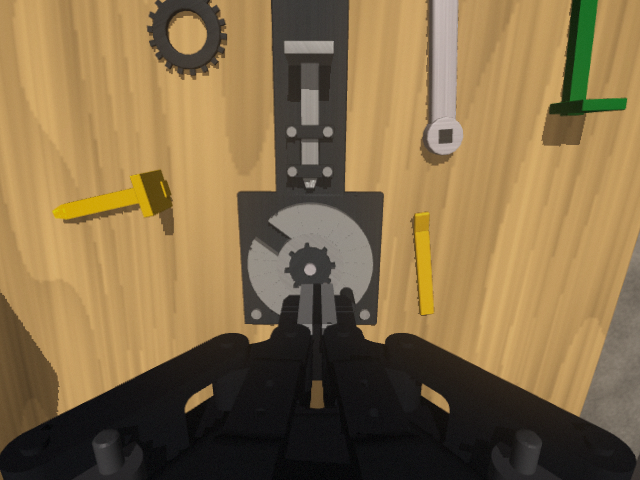

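The picture shows the disc hub at (310,269), the slot mouth near (262,230), the peg near (346,293) and the plate top at (309,46). The tire lever is at (424,265), clear of the disc.

Run:
```python
from w import *
d=np.load("w1.npz"); c=manip.get_calibration("wrist"); pos,R=d["pos"],d["R"]
C=np.array([[75,-10,12],[-75,-10,12],[-75,-160,12],[75,-160,12],[0,-85,34]])/1000
u=np.array([[383,192],[238,193],[247,325],[376,325],[310,269]],float)
r=least_squares(lambda p:(proj(c,s2w(p,C),pos,R)-u).ravel(),[.58,-.02,.06]); print(r.x,np.round(r.fun,1))
for p in (r.x,[.581,-.0225,.0585]):
  for n,uv,z in [("hub",(310,269),.034),("peg",(347,292),.06),("sl",(269,218),.0245),("sl2",(252,241),.0245),("pl",(284,42),.06),("pr",(333,42),.06),("nose",(310,187),.024)]:
    s=w2s(p,back(c,[uv],z,pos,R))[0]*1000; print(n,np.round(s,1),np.degrees(np.arctan2(s[1]+85,s[0])))
im=cv2.imread("pics/w1.png")[20:340,220:400]; cv2.imwrite("pics/w1c.png",cv2.resize(im,None,fx=1.85,fy=1.85,interpolation=cv2.INTER_CUBIC))
```

```text
[ 0.58198603 -0.021806    0.06432443] [ 1.4  0.2 -1.8 -0.3 -2.   0.   1.9 -0.2  0.5  0.7]
hub [ -0.5 -84.2  34. ] 120.53524910678406
peg [ 35.1 -97.7  60. ] -19.962230436241363
sl [-41.  -33.6  24.5] 128.58580050501232
sl2 [-59.3 -57.4  24.5] 155.02338998313664
pl [-18.8 117.   60. ] 95.30826306364071
pr [ 20.  116.8  60. ] 84.34205563814663
nose [ 0.1 -2.9 24. ] 89.9547254455819
hub [  1.1 -83.6  34. ] 53.176617433953545
peg [ 36.7 -96.9  60. ] -17.978339343898412
sl [-39.8 -33.2  24.5] 127.53201441872919
sl2 [-57.9 -57.1  24.5] 154.27651918210364
pl [-18.4 117.6  60. ] 95.19823699751662
pr [ 20.3 117.6  60. ] 84.2665117602169
nose [ 1.1 -2.3 24. ] 89.2331616396253
```

View pics/w1c.png

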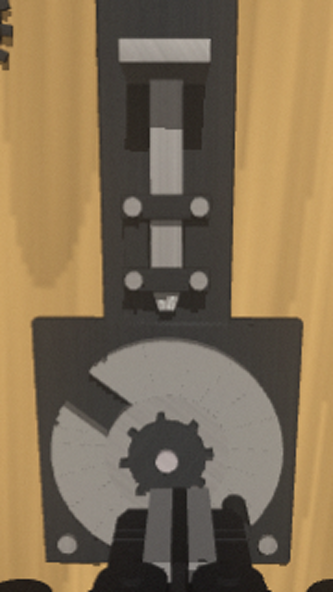

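servo_tool:
  rows:
    - {"delta_pos": [31, 45, 0], "rot": [0, 0, 0], "claw": 1}
    - {"delta_pos": [31, 45, 0], "rot": [0, 0, 0], "claw": 1}
    - {"delta_pos": [0, 0, 50], "rot": [0, 0, 0], "claw": 1}
    - {"delta_pos": [0, 0, 50], "rot": [0, 0, 0], "claw": 1}
    - {"delta_pos": [0, 0, 40], "rot": [0, 0, 0], "claw": 1}
    - {"delta_pos": [0, 0, 20], "rot": [0, 0, 0], "claw": 1}
    - {"delta_pos": [0, 0, 0], "rot": [0, 0, 0], "claw": 1}
    - {"delta_pos": [0, 0, 0], "rot": [0, 0, 0], "claw": 1}

```text
time_s: 4.72
tool_pos: [0.6587, -0.1318, 0.0949]
eef_rot: [[0.998, 0.06, 0.002], [0.06, -0.998, -0.0], [0.002, 0.001, -1.0]]
wrist_force: [0.6, 0.2, 1.5]
opening: -0.0001
```

```bash
cat > look.py <<'E'
import sys
from w import *
n=sys.argv[1]; P=[.5815,-.0222,.0605]
pos,R,s=wristpose()
for k in sys.argv[2:]:
    im=manip.grab_frame(k)[:,:,::-1]
    if k=="top": im=cv2.resize(im[150:290,220:480],None,fx=3,fy=3,interpolation=cv2.INTER_CUBIC)
    if k=="scene": im=cv2.resize(im[180:310,160:410],None,fx=3,fy=3,interpolation=cv2.INTER_CUBIC)
    cv2.imwrite(f"pics/{n}_{k}.png",im)
np.savez(n+".npz",pos=pos,R=R)
print(s["time_s"],np.round(w2s(P,s["tool_pos"])*1000,1),"yawerr",np.arctan2(s["eef_rot"][1,0],s["eef_rot"][0,0])-P[2],s["wrist_force"])
E
python3 look.py a scene top wrist
```

```text
4.725 [[  70.5 -114.1   94.9]] yawerr -0.000840573058957586 [0.5617586  0.1505192  1.49573665]
```

View pics/a_scene.png

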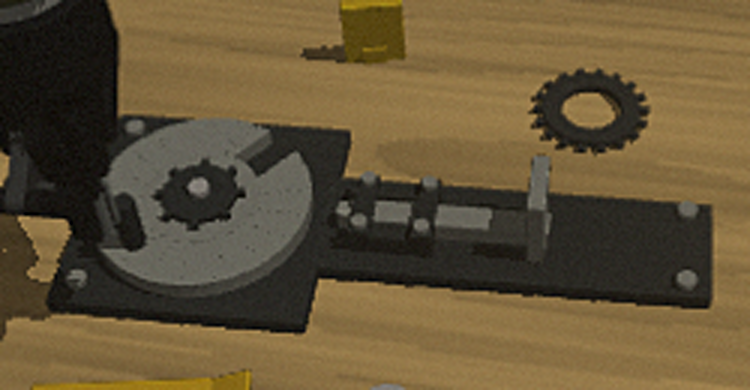

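View pics/a_wrist.png

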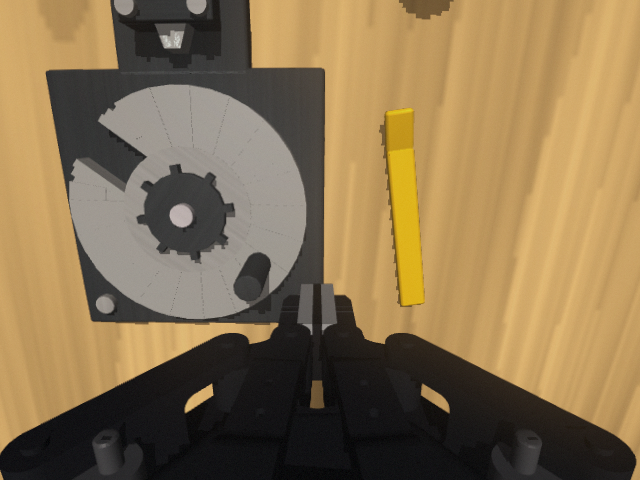

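The shut fingertips are at (318,300). The peg's top is at (259,263), its foot at (245,290). The slot is at (112,145), and the tire lever at (403,210) is well clear.

```bash
cat > ang.py <<'E'
import sys
from w import *
P=[.5815,-.0222,.0605]
def m(n,l):
    d=np.load(n+".npz"); c=manip.get_calibration("wrist")
    for k,uv,z in l:
        s=w2s(P,back(c,[uv],z,d["pos"],d["R"]))[0]*1000; print(k,np.round(s,1),round(np.degrees(np.arctan2(s[1]+85,s[0])),1))
E
python3 - <<'E'
from ang import *
m("a",[("hub",(181,216),.034),("peg",(259,263),.06),("mouthA",(99,118),.0245),("mouthB",(76,162),.0245),("tipL",(302,290),.073),("tipR",(335,290),.073),("fL",(282,300),.09),("base",(325,69),.012),("base",(47,71),.012)])
E
```

```text
hub [  0.3 -84.1  34. ] 73.4
peg [  44.  -100.4   60. ] -19.3
mouthA [-40.6 -35.   24.5] 129.0
mouthB [-56.5 -56.9  24.5] 153.6
tipL [  64.2 -108.    73. ] -19.7
tipR [  78.3 -108.    73. ] -16.4
fL [  57.2 -104.5   90. ] -18.8
base [ 74.8 -10.6  12. ] 44.8
base [-72.4 -10.2  12. ] 134.1
```

servo_tool:
  rows:
    - {"delta_pos": [0, 0, 20], "rot": [0, 0, 0], "claw": 1}
    - {"delta_pos": [0, 0, 17], "rot": [0, 0, 0], "claw": 1}
    - {"delta_pos": [0, 0, 0], "rot": [0, 0, 0], "claw": 1}

```text
time_s: 5.25
tool_pos: [0.6568, -0.1323, 0.0548]
eef_rot: [[0.998, 0.058, -0.003], [0.058, -0.998, 0.001], [-0.003, -0.001, -1.0]]
wrist_force: [-0.4, 0.1, -0.5]
opening: 0.0003
```

```bash
python3 look.py b wrist scene
```

```text
5.25 [[  68.6 -114.4   54.8]] yawerr -0.0026625647519475243 [-0.40912085  0.06087547 -0.52135507]
```

View pics/b_wrist.png

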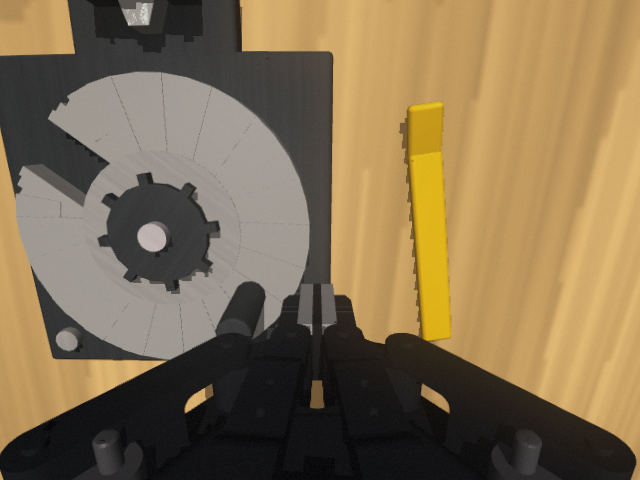

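View pics/b_scene.png

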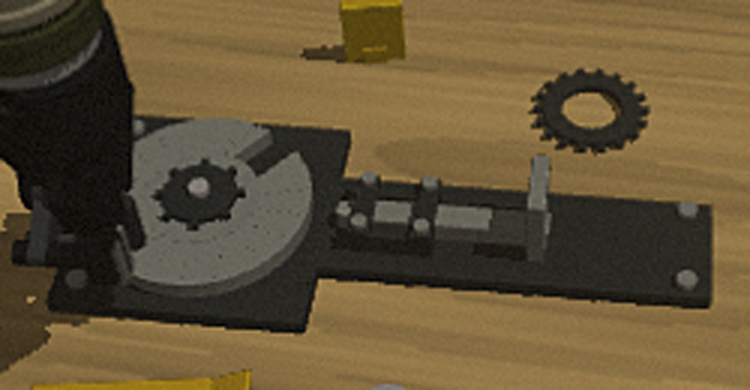

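servo_tool:
  rows:
    - {"delta_pos": [0, 0, -11], "rot": [0, 0, 0], "claw": 1}
    - {"delta_pos": [-6, 1, 0], "rot": [0, 0, 0], "claw": 1}
    - {"delta_pos": [-6, 2, 0], "rot": [0, 0, 0], "claw": 1}
    - {"delta_pos": [-5, 2, 0], "rot": [0, 0, 0], "claw": 1}
    - {"delta_pos": [-5, 2, 0], "rot": [0, 0, 0], "claw": 1}
    - {"delta_pos": [-5, 2, 0], "rot": [0, 0, 0], "claw": 1}
    - {"delta_pos": [-4, 2, 0], "rot": [0, 0, 0], "claw": 1}
    - {"delta_pos": [0, 0, 0], "rot": [0, 0, 0], "claw": 1}
    - {"delta_pos": [0, 0, 0], "rot": [0, 0, 0], "claw": 1}

```text
time_s: 6.48
tool_pos: [0.6301, -0.1474, 0.0689]
eef_rot: [[0.998, 0.057, 0.006], [0.057, -0.998, -0.003], [0.006, 0.003, -1.0]]
wrist_force: [4.4, -4.1, 0.7]
opening: 0.0
```

```bash
python3 look.py c wrist scene
```

```text
6.475 [[  41.  -127.9   68.9]] yawerr -0.0035290975915554593 [ 4.3858885  -4.07892009  0.65514194]
```

View pics/c_wrist.png

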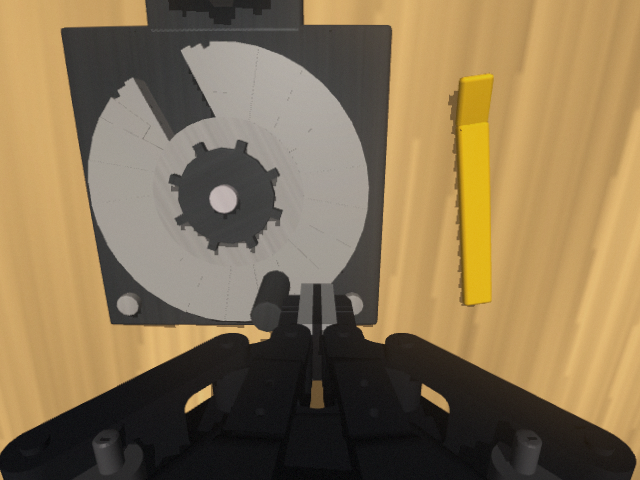

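View pics/c_scene.png

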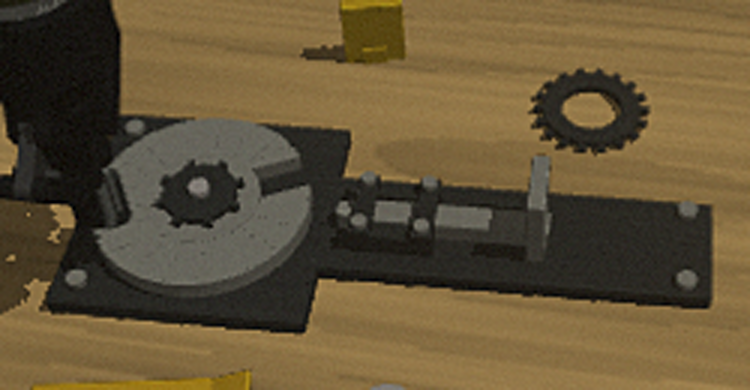

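The disc has turned. The slot mouth corners are now at (183,50) and (131,79), and the fingertips are against the peg, whose top is at (267,315).

Run:
```python
from ang import *
m("c",[("hub",(223,199),.034),("peg",(267,315),.06),("mouthA",(181,49),.0245),("mouthB",(131,79),.0245),("endA",(214,117),.0245),("endB",(169,139),.0245)])
```

```text
hub [  0.4 -84.5  34. ] 48.1
peg [  21.2 -126.7   60. ] -63.1
mouthA [-15.1 -22.9  24.5] 103.7
mouthB [-37.8 -34.2  24.5] 126.6
endA [ -3.4 -50.1  24.5] 95.5
endB [-24.1 -59.2  24.5] 133.0
```

servo_tool:
  rows:
    - {"delta_pos": [-5, 1, 0], "rot": [0, 0, 0], "claw": 1}
    - {"delta_pos": [-5, 1, 0], "rot": [0, 0, 0], "claw": 1}
    - {"delta_pos": [-4, 0, 0], "rot": [0, 0, 0], "claw": 1}
    - {"delta_pos": [-2, 0, 0], "rot": [0, 0, 0], "claw": 1}
    - {"delta_pos": [0, 0, 0], "rot": [0, 0, 0], "claw": 1}
    - {"delta_pos": [0, 0, 0], "rot": [0, 0, 0], "claw": 1}

```text
time_s: 7.32
tool_pos: [0.6117, -0.1481, 0.0672]
eef_rot: [[0.998, 0.058, -0.0], [0.058, -0.998, 0.0], [-0.0, -0.0, -1.0]]
wrist_force: [2.1, -1.4, 0.6]
opening: -0.0003
```

```bash
python3 look.py d wrist
```

```text
7.325 [[  22.6 -127.5   67.2]] yawerr -0.0024573424190306933 [ 2.10162777 -1.4015256   0.64424278]
```

View pics/d_wrist.png

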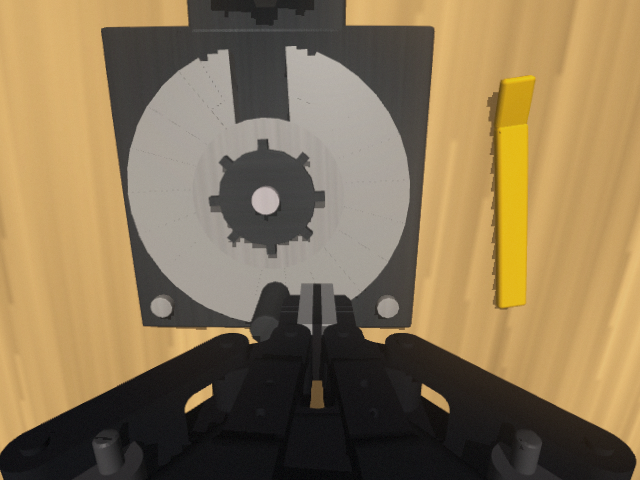

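The slot is now nearly lined up. Its mouth corners are at (231,47) and (286,47), its bottom corners at (235,123) and (289,121).

Run:
```python
from ang import *
m("d",[("hub",(265,200),.034),("peg",(264,327),.06),("mouthA",(230,48),.0245),("mouthB",(286,47),.0245),("endA",(235,123),.0245),("endB",(289,121),.0245),("base",(102,28),.012),("base",(434,27),.012)])
```

```text
hub [  0.3 -84.3  34. ] 69.7
peg [   1.6 -130.8   60. ] -88.0
mouthA [-13.2 -22.4  24.5] 101.9
mouthB [ 10.  -22.1  24.5] 81.0
endA [-12.8 -52.1  24.5] 111.3
endB [ 10.6 -51.4  24.5] 72.5
base [-72.6 -10.7  12. ] 134.3
base [ 74.2 -11.2  12. ] 44.8
```

About 1.6° remains. I'll nudge it slightly, back off, and rise.

servo_tool:
  rows:
    - {"delta_pos": [-1.5, 0, 0], "rot": [0, 0, 0], "claw": 1}
    - {"delta_pos": [0, 0, 0], "rot": [0, 0, 0], "claw": 1}
    - {"delta_pos": [0, 0, 0], "rot": [0, 0, 0], "claw": 1}
    - {"delta_pos": [10, 0, 0], "rot": [0, 0, 0], "claw": 1}
    - {"delta_pos": [15, 0, 0], "rot": [0, 0, 0], "claw": 1}
    - {"delta_pos": [0, 0, -30], "rot": [0, 0, 0], "claw": 1}
    - {"delta_pos": [0, 0, -40], "rot": [0, 0, 0], "claw": 1}
    - {"delta_pos": [0, 0, 0], "rot": [0, 0, 0], "claw": 1}
    - {"delta_pos": [0, 0, 0], "rot": [0, 0, 0], "claw": 1}

```text
time_s: 8.5
tool_pos: [0.6349, -0.1465, 0.1364]
eef_rot: [[0.998, 0.058, -0.002], [0.058, -0.998, 0.001], [-0.002, -0.001, -1.0]]
wrist_force: [-0.9, 0.0, -0.1]
opening: -0.0001
```

```bash
python3 look.py e wrist
```

```text
8.5 [[  45.8 -127.3  136.4]] yawerr -0.0024366190553651787 [-0.89009997  0.02919374 -0.08764504]
```

View pics/e_wrist.png

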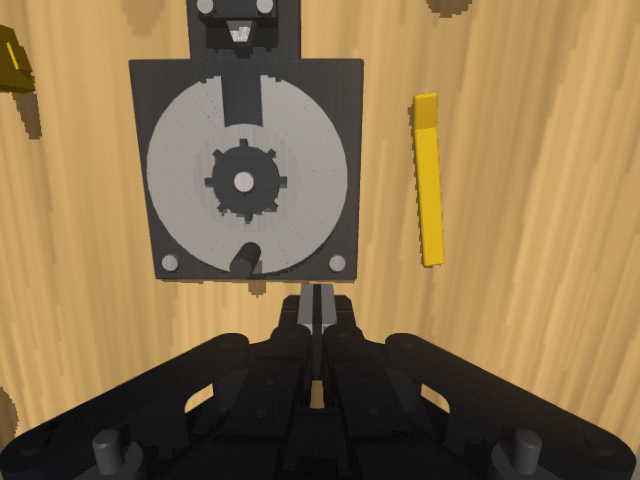

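Run:
```python
from ang import *
m("e",[("hub",(244,182),.034),("peg",(243,266),.06),("mA",(221,77),.0245),("mB",(261,77),.0245),("eA",(223,126),.0245),("eB",(263,125),.0245),("nose",(240,41),.024)])
```

```text
hub [  0.6 -84.8  34. ] 15.9
peg [   2.5 -130.5   60. ] -86.8
mA [-11.9 -23.   24.5] 100.8
mB [ 12.2 -23.2  24.5] 78.8
eA [-12.6 -51.3  24.5] 110.5
eB [ 12.3 -50.8  24.5] 70.2
nose [ 0.5 -3.3 24. ] 89.6
```

servo_tool:
  rows:
    - {"delta_pos": [-9, -54, 0], "rot": [0, 0, 0], "claw": 1}
    - {"delta_pos": [-9, -54, 0], "rot": [0, 0, 0], "claw": 1}
    - {"delta_pos": [-9, -54, 0], "rot": [0, 0, 0], "claw": 1}
    - {"delta_pos": [-9, -54, 0], "rot": [0, 0, 0], "claw": 1}
    - {"delta_pos": [-9, -58, 0], "rot": [0, 0, 0], "claw": 1}
    - {"delta_pos": [0, 0, 0], "rot": [0, 0, 0], "claw": 1}
    - {"delta_pos": [0, 0, 0], "rot": [0, 0, 0], "claw": 1}

```text
time_s: 9.43
tool_pos: [0.5739, 0.124, 0.1362]
eef_rot: [[0.998, 0.059, -0.002], [0.059, -0.998, -0.001], [-0.002, 0.0, -1.0]]
wrist_force: [0.2, -1.0, -1.1]
opening: 0.0003
```

```bash
python3 look.py f scene top wrist
```

```text
9.425 [[  1.2 146.4 136.2]] yawerr -0.0017873438345557269 [ 0.15795943 -0.97725863 -1.08377523]
```

View pics/f_scene.png

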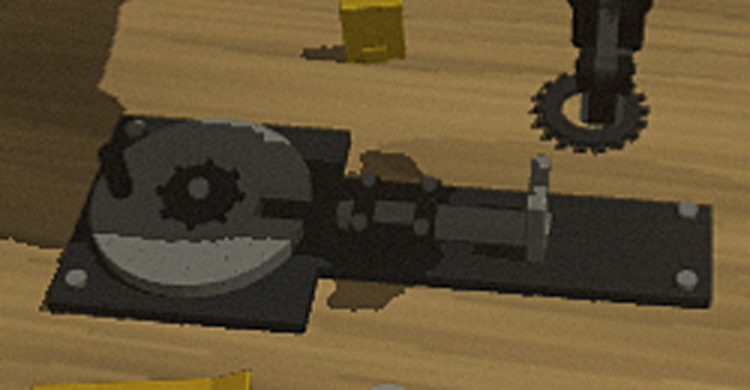

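View pics/f_wrist.png

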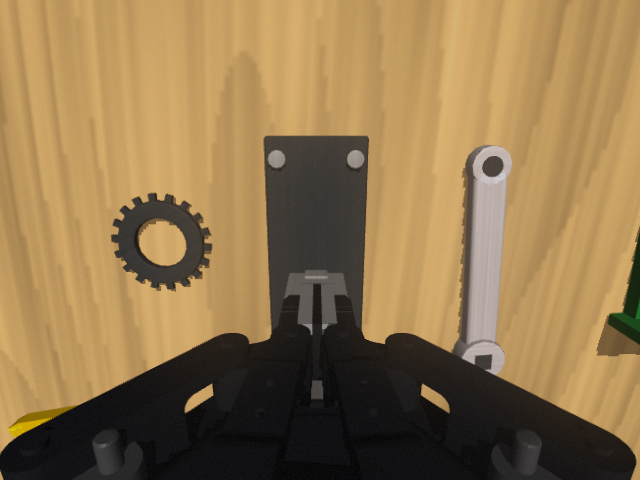

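The slot is aligned to within 1°. The tool is now behind the plate, which shows at (316,275).

Run:
```python
from ang import *
m("f",[("plate top edge",(316,273),.06),("L",(288,273),.06),("R",(345,273),.06)])
```

```text
plate top edge [  0.6 138.8  60. ] 89.8
L [-15.8 138.8  60. ] 94.0
R [ 17.6 138.8  60. ] 85.5
```

servo_tool:
  rows:
    - {"delta_pos": [-1, 0, 30], "rot": [0, 0, 0], "claw": 1}
    - {"delta_pos": [0, 0, 30], "rot": [0, 0, 0], "claw": 1}
    - {"delta_pos": [0, 0, 21], "rot": [0, 0, 0], "claw": 1}
    - {"delta_pos": [0, 0, 0], "rot": [0, 0, 0], "claw": 1}
    - {"delta_pos": [0, 0, 0], "rot": [0, 0, 0], "claw": 1}

```text
time_s: 10.2
tool_pos: [0.5744, 0.1231, 0.057]
eef_rot: [[0.998, 0.056, 0.001], [0.056, -0.998, 0.0], [0.001, -0.0, -1.0]]
wrist_force: [0.2, 0.2, -0.5]
opening: 0.0006
```

```bash
python3 look.py g scene top wrist
```

```text
10.2 [[  1.7 145.5  57. ]] yawerr -0.004038056385439727 [ 0.19598821  0.15088712 -0.49831392]
```

View pics/g_scene.png

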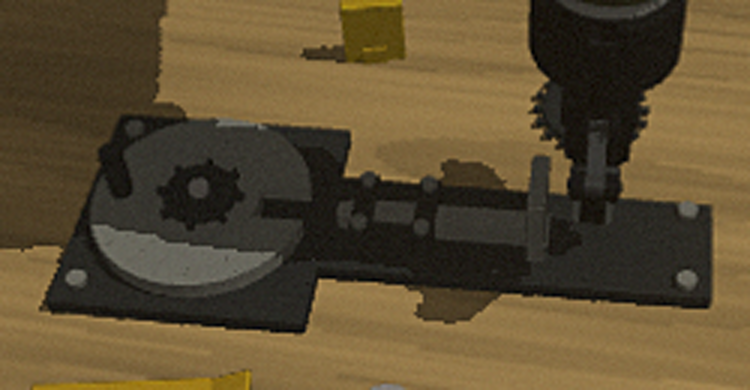

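View pics/g_wrist.png

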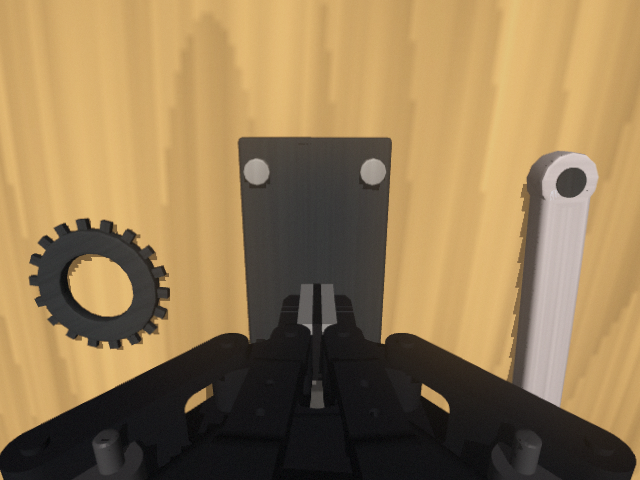

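The fingertips are behind the plate with a clear gap, and the bystanders are clear. Now I'll push.

servo_tool:
  rows:
    - {"delta_pos": [-1, 8, 0], "rot": [0, 0, 0], "claw": 1}
    - {"delta_pos": [0, 6, 0], "rot": [0, 0, 0], "claw": 1}
    - {"delta_pos": [0, 5, 0], "rot": [0, 0, 0], "claw": 1}
    - {"delta_pos": [0, 5, 0], "rot": [0, 0, 0], "claw": 1}
    - {"delta_pos": [0, 5, 0], "rot": [0, 0, 0], "claw": 1}
    - {"delta_pos": [0, 5, 0], "rot": [0, 0, 0], "claw": 1}
    - {"delta_pos": [0, 0, 0], "rot": [0, 0, 0], "claw": 1}

```text
time_s: 11.22
tool_pos: [0.5749, 0.0895, 0.0565]
eef_rot: [[0.998, 0.057, 0.001], [0.057, -0.998, -0.0], [0.001, 0.0, -1.0]]
wrist_force: [0.6, 2.1, 1.4]
opening: 0.0001
```

```bash
python3 look.py i scene top
```

```text
11.225 [[  0.2 111.9  56.5]] yawerr -0.003055013412962611 [0.56614245 2.14759406 1.43945771]
```

View pics/i_scene.png

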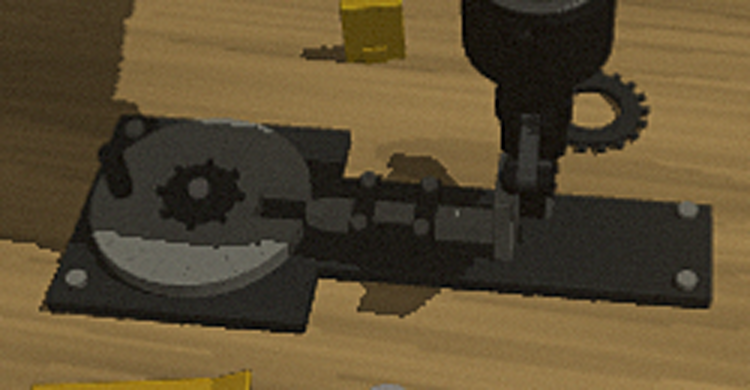

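View pics/i_top.png

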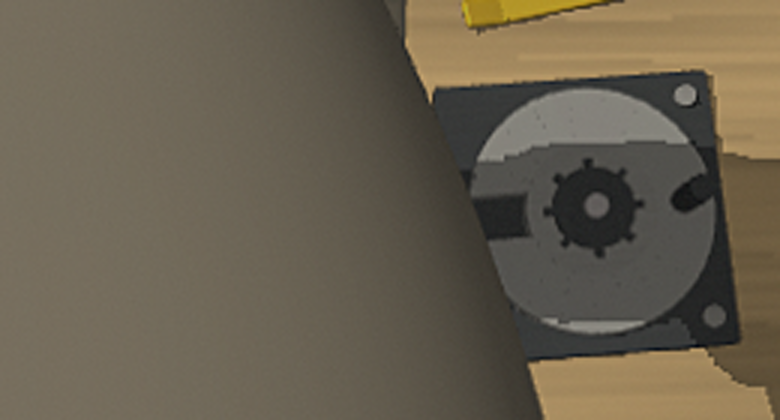

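The nose is at the slot mouth, at scene (307,213), and lined up. I'll keep pushing.

servo_tool:
  rows:
    - {"delta_pos": [0, 5, 0], "rot": [0, 0, 0], "claw": 1}
    - {"delta_pos": [0, 5, 0], "rot": [0, 0, 0], "claw": 1}
    - {"delta_pos": [0, 5, 0], "rot": [0, 0, 0], "claw": 1}
    - {"delta_pos": [0, 5, 0], "rot": [0, 0, 0], "claw": 1}
    - {"delta_pos": [0, 3, 0], "rot": [0, 0, 0], "claw": 1}
    - {"delta_pos": [0, 0, 0], "rot": [0, 0, 0], "claw": 1}

```text
time_s: 12.08
tool_pos: [0.5759, 0.0663, 0.0562]
eef_rot: [[0.998, 0.057, -0.0], [0.057, -0.998, -0.001], [-0.0, 0.001, -1.0]]
wrist_force: [0.5, 2.3, 2.1]
opening: -0.0001
```

servo_tool:
  rows:
    - {"delta_pos": [0, 2, 0], "rot": [0, 0, 0], "claw": 1}
    - {"delta_pos": [0, 2, 0], "rot": [0, 0, 0], "claw": 1}
    - {"delta_pos": [0, 0, 0], "rot": [0, 0, 0], "claw": 1}

```text
time_s: 12.45
tool_pos: [0.5761, 0.0628, 0.0563]
eef_rot: [[0.998, 0.058, -0.0], [0.058, -0.998, -0.0], [-0.0, 0.0, -1.0]]
wrist_force: [0.2, 3.8, 0.7]
opening: -0.0004
```

servo_tool:
  rows:
    - {"delta_pos": [0, 2, 0], "rot": [0, 0, 0], "claw": 1}
    - {"delta_pos": [0, 0, 0], "rot": [0, 0, 0], "claw": 1}

```text
time_s: 12.7
tool_pos: [0.5761, 0.0613, 0.0562]
eef_rot: [[0.998, 0.058, -0.0], [0.058, -0.998, 0.001], [-0.0, -0.001, -1.0]]
wrist_force: [0.2, 6.7, 2.8]
opening: 0.0004
```

```bash
python3 look.py j scene top
```

```text
12.7 [[-0.4 83.7 56.2]] yawerr -0.002405809926116838 [0.17238677 6.68816217 2.83447444]
```

View pics/j_scene.png

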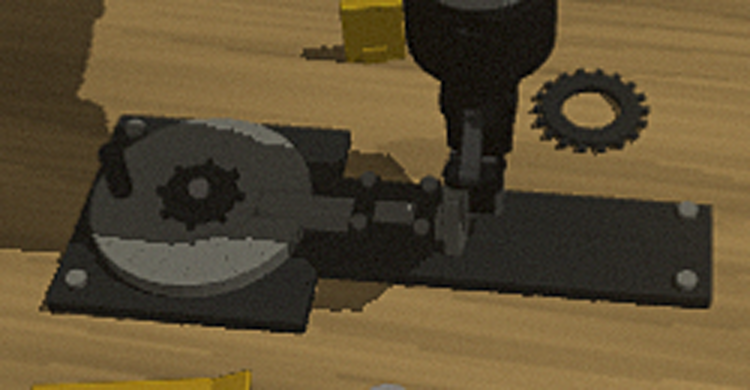

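servo_tool:
  rows:
    - {"delta_pos": [0, 2, 0], "rot": [0, 0, 0], "claw": 1}
    - {"delta_pos": [0, 0, 0], "rot": [0, 0, 0], "claw": 1}

```text
time_s: 13.05
tool_pos: [0.5761, 0.0611, 0.0563]
eef_rot: [[0.998, 0.059, -0.0], [0.059, -0.998, 0.005], [0.0, -0.005, -1.0]]
wrist_force: [-0.1, 11.5, 3.5]
opening: -0.0002
```

servo_tool:
  rows:
    - {"delta_pos": [0, 2, 0], "rot": [0, 0, 0], "claw": 1}
    - {"delta_pos": [0, 0, 0], "rot": [0, 0, 0], "claw": 1}

```text
time_s: 13.3
tool_pos: [0.576, 0.061, 0.0563]
eef_rot: [[0.998, 0.061, -0.0], [0.061, -0.998, 0.008], [0.0, -0.008, -1.0]]
wrist_force: [-0.6, 18.5, 3.9]
opening: -0.0001
```

The tool has stalled at tool y ≈ 83.5 mm in the stand frame, where I expected about 83 for home, and the force has risen to 18 N. I'll back off, rise and check.

servo_tool:
  rows:
    - {"delta_pos": [0, -6, 0], "rot": [0, 0, 0], "claw": 1}
    - {"delta_pos": [0, -15, 0], "rot": [0, 0, 0], "claw": 1}
    - {"delta_pos": [0, -10, -20], "rot": [0, 0, 0], "claw": 1}
    - {"delta_pos": [0, 0, -50], "rot": [0, 0, 0], "claw": 1}
    - {"delta_pos": [0, 0, -60], "rot": [0, 0, 0], "claw": 1}
    - {"delta_pos": [0, 60, 0], "rot": [0, 0, 0], "claw": 1}
    - {"delta_pos": [0, 60, 0], "rot": [0, 0, 0], "claw": 1}
    - {"delta_pos": [0, 50, 0], "rot": [0, 0, 0], "claw": 1}
    - {"delta_pos": [0, 40, 0], "rot": [0, 0, 0], "claw": 1}
    - {"delta_pos": [0, 0, 0], "rot": [0, 0, 0], "claw": 1}
    - {"delta_pos": [0, 0, 0], "rot": [0, 0, 0], "claw": 1}

```text
time_s: 14.68
tool_pos: [0.5864, -0.1215, 0.1859]
eef_rot: [[0.998, 0.057, -0.001], [0.057, -0.998, 0.0], [-0.001, -0.0, -1.0]]
wrist_force: [0.5, 1.0, 0.0]
opening: 0.0003
```

```bash
python3 look.py k scene wrist
```

```text
14.675 [[ -1.1 -99.5 185.9]] yawerr -0.0032747049776637657 [5.07626576e-01 9.78061708e-01 1.25118144e-04]
```

View pics/k_wrist.png

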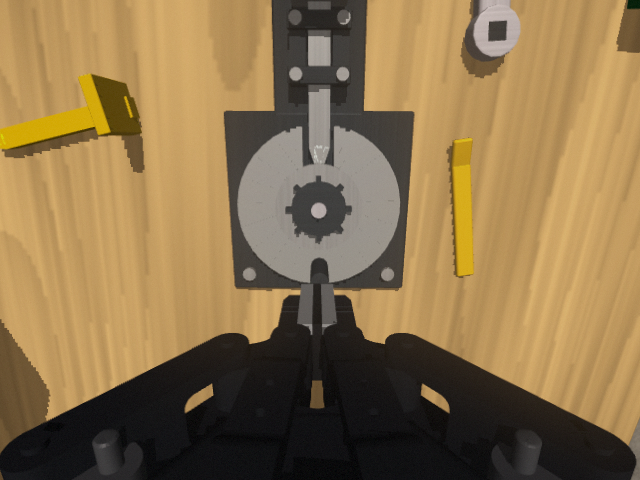

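View pics/k_scene.png

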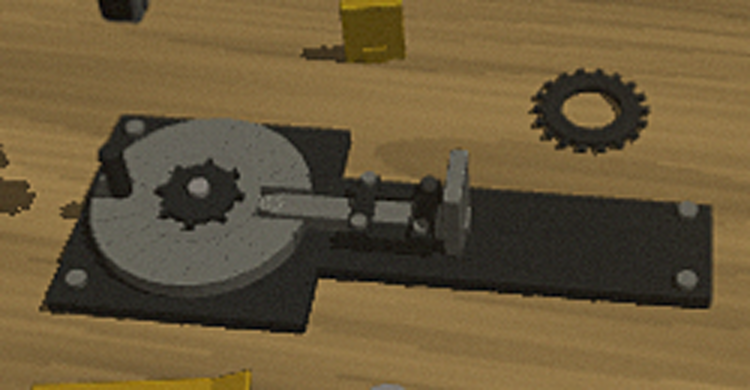

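Run:
```python
from ang import *
m("k",[("tip",(319,164),.024),("slot end",(319,166),.0245),("hub",(319,210),.034)])
im=cv2.imread("pics/k_wrist.png")[90:300,210:430]; cv2.imwrite("pics/kc.png",cv2.resize(im,None,fx=2.8,fy=2.8,interpolation=cv2.INTER_CUBIC))
```

```text
tip [  0.5 -50.6  24. ] 89.2
slot end [  0.5 -52.1  24.5] 89.1
hub [  0.4 -84.8  34. ] 28.2
```

View pics/kc.png

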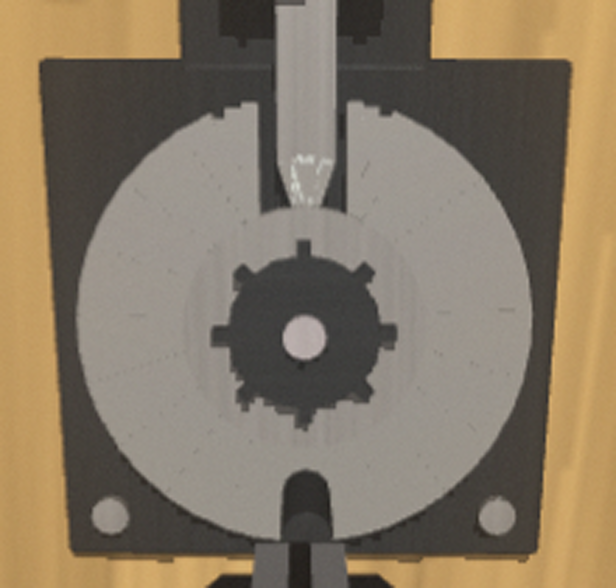

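The nose touches the slot's bottom at crop (305,207), the bar lies centred in the slot, and the robot is clear. I'm handing in.

```bash
python3 -c "
from bench import manip
print(manip.sign_off())"
```

```text
the job is handed in; nothing more can be done
None
```

The hub stand is locked and handed in at about 14.8 s of the 51 s allowed. With shut fingertips I pushed the peg about 51° clockwise until the slot faced the bar. I then pushed the steel bar by its plate into the slot until it stopped.

**Alignment:** after the turn, the wrist picture put the slot within about 1° of the bar. One reading of the peg position suggested up to 3°, still inside the 0.1 rad tolerance.

**Bar home:** the bar stalled where it should be home, and the wrist force rose from about 2 to 18 N with no further movement. The last picture shows the nose tip against the slot's bottom, within about 1.5 mm by measurement.

**Clear of everything:** the tool is raised well above the stand and touches nothing. I never gripped or lifted the bar. The tool never went near the crank arm, cog or tire lever, and the pictures show them where they lay.

**Checks that disagreed:** in the first pictures the scene and top cameras put the stand about 8 mm apart. I worked from a pose that the wrist camera confirmed to within about 1 to 2 mm.

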